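# Set a spotlight's iris lever to the yellow mark

### The arm

A 6-joint arm with a two-finger parallel gripper is mounted at the origin on the work surface. World frame = base frame: x ahead of the robot, y to its left, z up, the work surface at z = 0. Lengths are in m, angles in rad, forces in N, time in s.
With the tool pointing down it reaches from about 0.375 to 0.9 m from the base axis. Payload 3.1 kg.
Tool frame: the origin (TCP) lies between the finger pads; the fingertips stand 11 mm ahead of it and the grasp point (between the pads) lies 8 mm behind it; z points along the fingers, y is the direction in which the jaws open and shut (so a half turn about z gives the same grasp; the last joint's range is limited). The gripper opens to 85 mm and grips with 20 to 120 N. Pads are 22 mm wide; open, the fingers measure 114 mm over their backs; the gripper's body (76 mm by 85 mm) begins 54 mm behind the grasp point. The pads swing forward as they close: fully open they stand 13 mm farther back than shut.
Start: joints at [-1.433, 0.527, 1.433, -0, 1.181, -0.178], TCP at [0.195, -0.594, 0.242] pointing down, gripper open.
Joint ranges: [-3.08, 3.08], [-0.75, 2.2], [0.22, 2.44], [-1.43, 4.57], [0, 2.65], [-2.85, 2.85]. Speed limits (rad/s): [2.79, 2.79, 3.14, 3.14, 3.14, 3.14].

### API

Orientations are given as a unit quaternion [x, y, z, w].
In Python, from station import manip gives the robot as it stands.
- The arm moves only by the tool move_arm, never from a script. Its argument "deltas" is a list of rows, each a list of 5 numbers: the shift along the tool's x, y, z in units of 40 cm (1.0 is 40 cm), then the turn about the tool's z in units of 0.5 rad (1.0 is 0.5 rad), then the opening in per cent of the stroke, from 0 (shut) to 100 (fully open). In form: [[x, y, z, twist, grip], ...]. A call has exactly 8 rows; each row is the pose to reach, as a shift and turn from the pose commanded when the call began, along the tool's axes at that moment; what a row does not reach only later rows make up. A row lasts 1/12 s, in which the tool goes at most 41.7 mm and 7.16 degrees, less where a joint would pass 70% of its speed; a pose out of reach is approached as far as the arm can. A call with a number of a shift or a turn outside -1 to 1 is refused whole. A call with a gripper value outside its range is refused whole. The fingers move at their own pace and stop on an object; "force" is the grip in N (left out, the last holds). Time passes only in rows, so rows that repeat a pose let the fingers close, or fill a call up. It gives the time, the measured TCP pose, the force and the opening at its end, in the units of the state.
- manip.sense(): the state, without advancing time (a new reading comes with each control period).
- manip.snapshot(name): name is "scene" or "top" or "wrist"; returns (picture, depth): 480x640x3 uint8, red, green, blue; 480x640 float32, m along the optical axis (not along the pixel's ray), 0 where there is no reading.
- manip.get_calibration(name): a dict with "vfov" (degrees; the focal length in pixels is half the picture's height over the tangent of half this angle, whatever the lens; pixels are square), "cx", "cy" (the principal point, pixels), "pose" (4x4, takes a point from camera to world coordinates). Camera axes: x right, y down, z forward; pixel columns grow to the right and rows downward; lengths in m; the calibration is good to about 2 mm. A picture is of the moment at which its call begins: read the wrist's pose just before it. get_calibration takes no time and is no camera call; for the wrist camera it gives the pose at the moment of the call.
- manip.sign_off(): hands the job in, once; it reports no verdict.
The state is a dict: "t": time; "q": joint angles; "qd": joint speeds; "tau": joint torques, N m; "tcp_pos": TCP position; "tool_rot": TCP orientation; "force": force on the tool from outside, world axes, zero at the start; "ft_torque": the same for the moment, N m; "finger_gap": opening from 0.0 (shut) to 1.0 (fully open).
Only numpy, scipy, OpenCV 4.12 (cv2) and the standard library are available. Lean on these libraries where they do the work, as an engineer would, in place of code of your own. Each camera call takes 0.05 s, during which the arm holds its last target.

### The job

Set the iris of the green spotlight that stands lens-up on the lamp bench: with closed fingertips, gently push the red post of its lever around the arc, without gripping it, until the pointer line on the red lever stands over the centre of the yellow dot on the scale. Then move the fingers away so that the lever stays there, and leave the shade, the brass stem and the jar standing where they are.

Things in the scene. Friction and masses are not known exactly. Their poses are not given: they have to be found in the camera images.
- lamp: green spotlight, lens up, screwed down; origin at the centre of its underside, z up, x towards the scale's middle. Foot 170 mm in diameter, barrel 132, black scale flange 188 with top at z = 120 mm, on it the iris ring, 116 in diameter, top at 135 mm. Only the lever's post is higher than 137 mm: fingertips 143 to 160 mm above the bench clear all but the post
- iris_axis (a point): point on the vertical axis of the iris ring, the middle of the ring's top, 135 mm above the bench
- iris (a joint): angle of the iris ring and lever in rad, anticlockwise from above, 0 when the lever points along the lamp's x (middle of the scale), stops at -1.6 and 1.6. Starts near the middle. Friction holds it where it is left; it takes about 3 N at the post to push, a little more when faster
- lever_post (a point): middle of the free height of the lever's red finger post: upright, 16 mm in diameter, top 173 mm above the bench, bottom 132 mm, its axis 105 mm from the ring's axis; this point is 152 mm above the bench. A vertical fingertip beside it pushes it around the arc from either side.
- pointer (a point): point on the white pointer line on top of the red lever arm, 80 mm from the ring's axis on the straight line from it to the post, 132 mm above the bench; the lever is 6 mm wide and passes 4 mm above the dots
- yellow_dot (a point): the yellow round dot on the scale flange, 24 mm in diameter, 1 mm thick, fixed, 80 mm from the ring's axis. Four dots (yellow, blue, white, green) lie 35 and 70 degrees to either side of the scale's middle; which is where changes. Point: centre of its top, 121 mm above the bench. This is the mark to set.
- shade: loose yellow conical lamp shade with a brass top, standing wide end down, 110 mm in diameter, 125 mm high, origin at the centre of its underside; to be left alone
- stem: loose turned brass lamp stem standing upright, 60 mm in diameter at the foot, 110 mm high, origin at the centre of its underside; to be left alone
- jar: loose amber glass jar with a steel cap, 64 mm in diameter, 85 mm high, origin at the centre of its underside; to be left alone

How it is judged:
At the end, for the whole second after the job is handed in: The pointer point on the lever is within 7 mm (seen from above) of the yellow dot's centre and the lever is at rest; shade, stem and jar stand upright within 20 mm of where they began (horizontal distance between pointer and yellow_dot below 0.007 m and velocity of joint iris between -0.02 and 0.02 rad/s and distance of each of shade, stem, jar from where it was at the start of the episode below 0.02 m and angle between each of shade, stem, jar's own z axis and vertical below 0.1 rad); the robot touches nothing.
It fails at once if the lever's post is gripped, or the lever or lamp is pushed hard (over 20 N) (contact force between any of the fingers, the arm and lamp above 20 N).
It fails at once if the shade is shoved, lifted or tipped (over 20 mm or 0.3 rad) (distance of shade from where it was at the start of the episode above 0.02 m or angle between shade's own z axis and vertical above 0.3 rad).
It fails at once if the stem is shoved, lifted or tipped (over 20 mm or 0.3 rad) (distance of stem from where it was at the start of the episode above 0.02 m or angle between stem's own z axis and vertical above 0.3 rad).
It fails at once if the jar is shoved, lifted or tipped (over 20 mm or 0.3 rad) (distance of jar from where it was at the start of the episode above 0.02 m or angle between jar's own z axis and vertical above 0.3 rad).
It also fails if it takes over 54 s, if anything falls off the work surface, if the arm or the gripper's body presses on something with over 40 N, if the wrist force passes 120 N, or if a joint passes its speed limit or range.

## Working session

There is one attempt and no reset: what is moved stays moved. The work goes in short steps, Python scripts to look and compute and a tool call to move; the robot and the scene stay as the last step left them, time stands still between calls to the robot, and variables do not carry over. Pictures are saved under pics/ and viewed, and the job is handed in when it is done.

Besides the shell and the picture viewer there is one more tool, called after "Emit:" as name([rows], argument=value, ...), one row to a line, values as JSON. move_arm: Moves the arm, as the interface text tells. Its arguments: {"type":"object","properties":{"deltas":{"type":"array","items":{"type":"array","items":{"type":"number"}}},"force":{"type":"number"}},"required":["deltas"]}

```bash
mkdir -p pics; cat > h.py <<'E'
import numpy as np,cv2
from station import manip
def snap(n,tag):
    c=manip.get_calibration(n); im,d=manip.snapshot(n)
    cv2.imwrite(f'pics/{tag}.png',im[:,:,::-1]); np.savez(f'pics/{tag}.npz',im=im,d=d,pose=np.array(c['pose']),v=c['vfov'],cx=c['cx'],cy=c['cy']); return load(tag)
def load(tag): return dict(np.load(f'pics/{tag}.npz'))
def ray(S,u,v,z):
    f=240/np.tan(np.radians(S['v'])/2); P=S['pose']
    d=P[:3,:3]@np.array([(u-S['cx'])/f,(v-S['cy'])/f,1]); o=P[:3,3]
    return o+d*(z-o[2])/d[2]
def proj(S,p):
    f=240/np.tan(np.radians(S['v'])/2); P=S['pose']
    c=P[:3,:3].T@(np.array(p)-P[:3,3]); return c[0]/c[2]*f+S['cx'],c[1]/c[2]*f+S['cy']
E
python3 - <<'E'
from h import *
s=manip.sense(); print({k:np.round(v,3) for k,v in s.items()})
for n in('top','scene'):
    S=snap(n,n+'0'); print(n,S['v'],S['cx'],S['cy'],np.round(S['pose'],3))
E
```

```text
{'t': np.float64(0.0), 'q': array([-1.433,  0.528,  1.434, -0.   ,  1.181, -0.179]), 'qd': array([ 0.   , -0.001, -0.001, -0.   ,  0.   , -0.001]), 'tau': array([ 0.0000e+00, -4.4235e+01, -1.7803e+01, -0.0000e+00,  8.0000e-03,
       -0.0000e+00]), 'tcp_pos': array([ 0.195, -0.593,  0.241]), 'tool_rot': array([ 0.987,  0.158,  0.   , -0.001]), 'force': array([0.318, 0.082, 0.133]), 'ft_torque': array([-0.019, -0.024,  0.013]), 'finger_gap': np.float64(1.001)}
top 47.882469364268076 309.4130154443344 240.06880979191166 [[-0.025 -0.985  0.173  0.374]
 [-1.     0.027  0.006 -0.012]
 [-0.011 -0.173 -0.985  1.035]
 [ 0.     0.     0.     1.   ]]
scene 52.546645114372986 319.53884443479654 242.34939587578447 [[-0.043  0.746 -0.665  1.19 ]
 [ 0.999  0.028 -0.033  0.047]
 [-0.006 -0.665 -0.746  0.834]
 [ 0.     0.     0.     1.   ]]
```

View pics/top0.png

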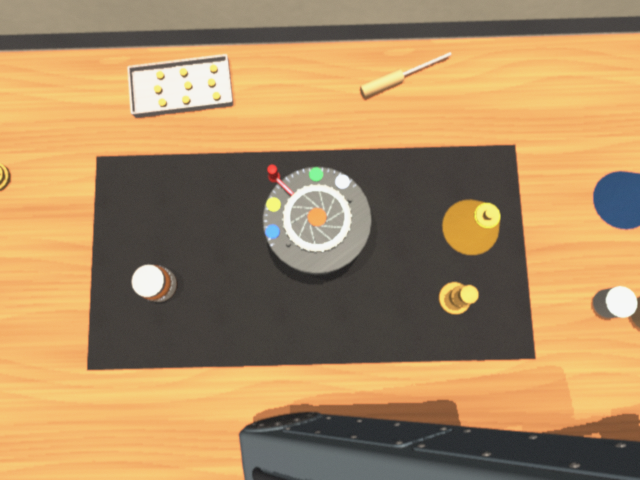

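View pics/scene0.png

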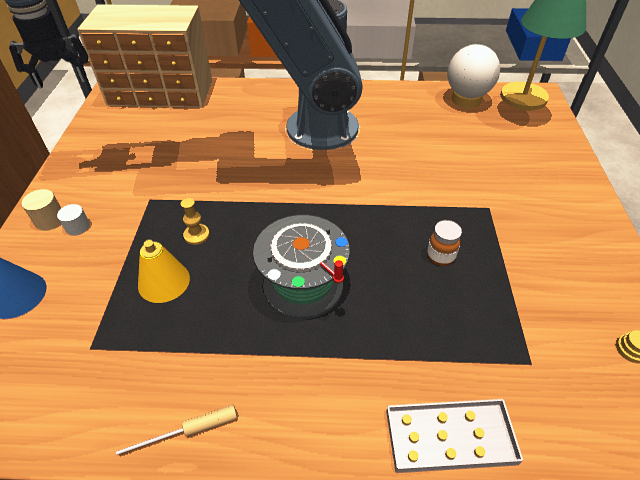

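The top view shows the lamp's ring at (317,217), the red post at (272,170), the yellow dot at (273,204), blue at (272,231), green at (316,174) and white at (343,181). The shade and stem are to the right and the jar is to the left. The lever has to go anticlockwise from the post towards yellow.

```bash
cat > m.py <<'E'
from h import *
from scipy.optimize import least_squares
def masks(S,roi):
    hsv=cv2.cvtColor(S['im'],cv2.COLOR_RGB2HSV); x0,x1,y0,y1=roi
    R=np.zeros(hsv.shape[:2],np.uint8); R[y0:y1,x0:x1]=255
    rng={'yellow':((22,120,120),(35,255,255)),'blue':((98,120,100),(120,255,255)),'green':((55,120,120),(80,255,255)),'red':((170,140,60),(180,255,255)),'red2':((0,140,60),(5,255,255))}
    return {k:cv2.inRange(hsv,a,b)&R for k,(a,b) in rng.items()}
def cen(m):
    n,l,st,c=cv2.connectedComponentsWithStats(m)
    if n<2:return None
    i=1+np.argmax(st[1:,4]); return c[i],st[i]
E
python3 - <<'E'
from m import *
for tag,roi in(('top0',(250,385,155,285)),('scene0',(245,360,210,300))):
    S=load(tag); M=masks(S,roi); P={}
    for k in('yellow','blue','green'):
        r=cen(M[k]); 
        if r: P[k]=ray(S,*r[0],.121); print(tag,k,r[0].round(1),r[1],P[k].round(4))
    r=cen(M['red']|M['red2']); print('red',r)
    # white ring: outer ellipse
    hsv=cv2.cvtColor(S['im'],cv2.COLOR_RGB2HSV); w=cv2.inRange(hsv,(0,0,200),(180,60,255)); x0,x1,y0,y1=roi; m=np.zeros_like(w); m[y0:y1,x0:x1]=w[y0:y1,x0:x1]
    cs,_=cv2.findContours(m,cv2.RETR_EXTERNAL,cv2.CHAIN_APPROX_NONE); c=max(cs,key=cv2.contourArea); c=cv2.convexHull(c)
    W=np.array([ray(S,*p[0],.135)[:2] for p in c]); 
    f=least_squares(lambda a:np.hypot(*(W-a[:2]).T)-a[2],[*W.mean(0),.058],loss='soft_l1',f_scale=.001); print('ring',f.x.round(4))
    C=f.x[:2]
    for k,p in P.items(): d=p[:2]-C; print(k,np.hypot(*d).round(4),np.degrees(np.arctan2(d[1],d[0])).round(1))
    im=S['im'][y0-20:y1+20,x0-20:x1+20,::-1]; cv2.imwrite(f'pics/{tag}c.png',cv2.resize(im,None,fx=4 if tag=='top0' else 3.8,fy=3.4,interpolation=2)[:600,:800])
S=load('top0'); C=np.array(C)
for n,u,v,z in(('post top',272,169,.173),('jar cap',149,282,.085),('shade top',488,215,.125),('stem top',469,294,.110)): print(n,ray(S,u,v,z).round(3))
E
```

```text
top0 yellow [273.1 204.1] [267 198  13  13 134] [0.5999 0.0556 0.121 ]
top0 blue [272.2 231.2] [266 225  13  13 137] [0.552 0.058 0.121]
red (array([272.62275449, 172.71257485]), array([267, 164,  13,  19, 167], dtype=int32))
ring [ 0.5717 -0.019   0.0588]
yellow 0.0798 69.3
blue 0.0795 104.4
scene0 yellow [340. 259.] [333 256  13   9  63] [0.596  0.0562 0.121 ]
scene0 blue [340.9 241.7] [335 237  13  10  96] [0.5515 0.0575 0.121 ]
scene0 green [297.8 281.1] [292 276  13  11 111] [ 0.6516 -0.0202  0.121 ]
red (array([336.23376623, 271.52813853]), array([320, 261,  24,  22, 231], dtype=int32))
ring [ 0.5747 -0.0199  0.0579]
yellow 0.0791 74.3
blue 0.0808 106.6
green 0.0769 -0.2
post top [0.647 0.053 0.173]
jar cap [0.473 0.28  0.085]
shade top [ 0.569 -0.314  0.125]
stem top [ 0.436 -0.275  0.11 ]
```

View pics/top0c.png

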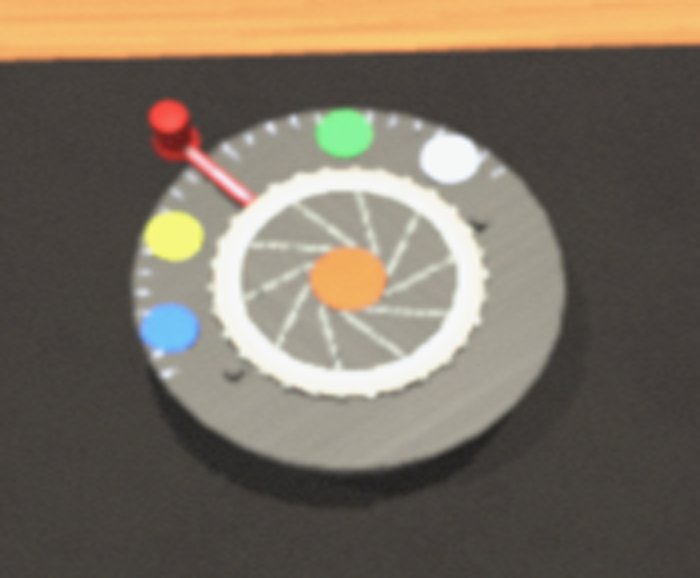

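Emit:
move_arm([
  [0.05, -0.03, 0, 0, 0],
  [0.13, -0.08, 0, 0, 0],
  [0.21, -0.14, 0, 0, 0],
  [0.29, -0.19, 0, 0, 0],
  [0.37, -0.24, 0, 0, 0],
  [0.45, -0.29, 0, 0, 0],
  [0.53, -0.34, 0, 0, 0],
  [0.61, -0.39, 0, 0, 0],
], force=20)

```text
t: 0.77
tcp_pos: [0.3787, -0.3678, 0.2421]
tool_rot: [0.988, 0.158, -0.0, -0.0]
force: [0.1, -0.1, -0.5]
finger_gap: -0.003
```

Emit:
move_arm([
  [0.08, -0.05, 0, 0, 0],
  [0.16, -0.1, 0, 0, 0],
  [0.24, -0.15, 0, 0, 0],
  [0.32, -0.21, 0, 0, 0],
  [0.4, -0.26, 0, 0, 0],
  [0.48, -0.31, 0, 0, 0],
  [0.56, -0.36, 0, 0, 0],
  [0.62, -0.4, 0, 0, 0],
])

```text
t: 1.43
tcp_pos: [0.5651, -0.1377, 0.242]
tool_rot: [0.987, 0.158, 0.0, -0.0]
force: [0.8, 0.0, 0.2]
finger_gap: -0.003
```

Emit:
move_arm([
  [0.07, -0.05, 0, -0.1, 0],
  [0.14, -0.09, 0, -0.2, 0],
  [0.21, -0.14, 0, -0.35, 0],
  [0.27, -0.18, 0, -0.5, 0],
  [0.32, -0.21, 0, -0.65, 0],
  [0.36, -0.24, 0, -0.8, 0],
  [0.39, -0.26, 0, -0.9, 0],
  [0.4, -0.265, 0, -1.0, 0],
])

```text
t: 2.1
tcp_pos: [0.6836, 0.0128, 0.2415]
tool_rot: [0.917, 0.399, 0.0, -0.001]
force: [0.4, -0.3, 0.6]
finger_gap: 0.004
```

Emit:
move_arm([
  [0, 0, 0, -0.1, 0],
  [0, 0, 0, -0.2, 0],
  [0, 0, 0, -0.3, 0],
  [0, 0, 0, -0.4, 0],
  [0, 0, 0, -0.46, 0],
  [0, 0, 0, -0.46, 0],
  [0, 0, 0, -0.46, 0],
  [0, 0, 0, -0.46, 0],
])

```text
t: 2.77
tcp_pos: [0.6826, 0.0103, 0.2419]
tool_rot: [0.866, 0.5, -0.0, -0.0]
force: [-0.1, 0.5, -0.6]
finger_gap: -0.0
```

```bash
cat > st.py <<'E'
from m import *
import sys
from scipy.spatial.transform import Rotation as R
s=manip.sense(); Rm=R.from_quat(s['tool_rot']).as_matrix(); print(s['t'],s['tcp_pos'].round(4) if hasattr(s['tcp_pos'],'round') else s['tcp_pos'],'F',np.round(s['force'],2),'gap',s['finger_gap'],'yawx',np.degrees(np.arctan2(Rm[1,0],Rm[0,0])).round(1))
for a in sys.argv[1:]:
    t=np.array([float(v) for v in a.split(',')]); print(a,'-> units',(Rm.T@(t-s['tcp_pos'])/.4).round(4))
E
python3 st.py .68,.02,.16
python3 -c "
from h import *
snap('top','top1');S=snap('wrist','w1');print(S['pose'].round(3))"
```

```text
2.7667 [0.6826 0.0103 0.2419] F [-0.14  0.49 -0.57] gap -0.00010827222984240356 yawx 59.9
.68,.02,.16 -> units [ 0.0178 -0.0177  0.2049]
[[ 0.865 -0.483 -0.138  0.718]
 [-0.502 -0.831 -0.239  0.071]
 [ 0.001  0.276 -0.961  0.373]
 [ 0.     0.     0.     1.   ]]
```

View pics/w1.png

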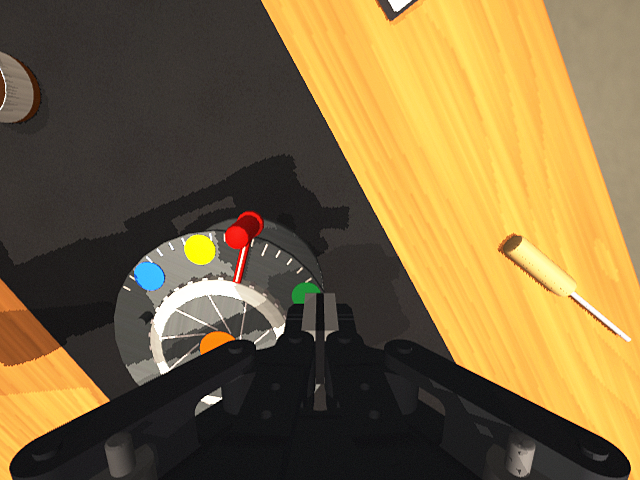

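View pics/top1.png

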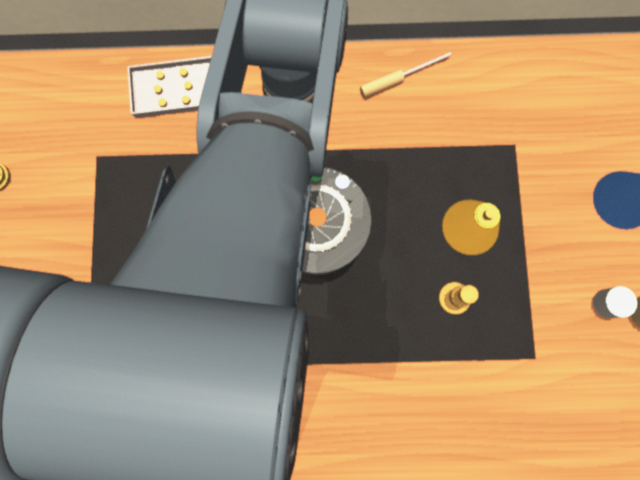

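The wrist view shows yellow at (200,249), blue at (149,276), green at (306,293), the post top at (238,237) and the closed fingertips at (320,300), on the clockwise side of the post. I'll lower the fingers beside the post and measure from this picture.

```bash
cat > meas.py <<'E'
from m import *
import sys
def meas(tag,roi,C=None):
    S=load(tag); M=masks(S,roi); P={}
    g=dict(M)
    for k in('yellow','blue','green'):
        r=cen(M[k])
        if r: P[k]=ray(S,*r[0],.121)[:2]; print(k,r[0].round(1),r[1][2:],P[k].round(4))
    r=cen(M['red']|M['red2']); print('red',r)
    return S,M,P
E
python3 - <<'E'
from meas import *
S,M,P=meas('w1',(100,330,190,400))
print('post top',ray(S,238,238,.173).round(4), 'lever pts',ray(S,238,280,.132),ray(S,246,243,.132))
C=np.array([.572,-.019])
for k,p in P.items(): d=p-C; print(k,np.hypot(*d),np.degrees(np.arctan2(d[1],d[0])))
im=S['im'][180:380,100:350,::-1]; cv2.imwrite('pics/w1c.png',cv2.resize(im,None,fx=3,fy=3,interpolation=2))
E
```

```text
yellow [199.4 249.2] [ 32  31 740] [0.601  0.0571]
blue [148.7 275.7] [ 31  29 681] [0.5531 0.0596]
green [303.  291.5] [ 28  20 341] [ 0.6527 -0.0141]
red (array([243.35489086, 236.00565885]), array([ 225,  210,   39,   74, 1237], dtype=int32))
post top [0.6498 0.054  0.173 ] lever pts [0.61730877 0.02289092 0.132     ] [0.63889354 0.0442945  0.132     ]
yellow 0.08149483102175739 69.13228301349373
blue 0.08084625418288685 103.55430160945856
green 0.0808996956691935 3.5030680618406596
```

View pics/w1c.png

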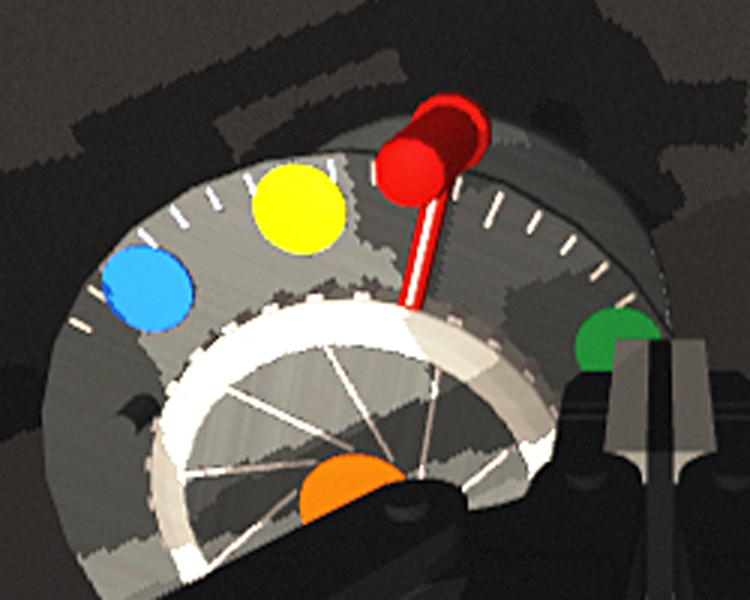

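Emit:
move_arm([
  [0.02, 0, 0.03, 0, 0],
  [0.04, 0, 0.06, 0, 0],
  [0.055, 0, 0.1, 0, 0],
  [0.055, 0, 0.14, 0, 0],
  [0.055, 0, 0.17, 0, 0],
  [0.055, 0, 0.19, 0, 0],
  [0.055, 0, 0.205, 0, 0],
  [0.055, 0, 0.205, 0, 0],
])

```text
t: 3.53
tcp_pos: [0.6929, 0.0295, 0.1583]
tool_rot: [0.866, 0.5, -0.001, -0.001]
force: [-0.5, -0.1, -0.5]
finger_gap: 0.006
```

Emit:
move_arm([
  [0, -0.008, 0, 0, 0],
  [0, -0.016, 0, 0, 0],
  [0, -0.024, 0, 0, 0],
  [0, -0.032, 0, 0, 0],
  [0, -0.04, 0, 0, 0],
  [0, -0.046, 0, 0, 0],
  [0, -0.052, 0, 0, 0],
  [0, -0.058, 0, 0, 0],
])

```text
t: 4.2
tcp_pos: [0.6736, 0.0411, 0.1605]
tool_rot: [0.866, 0.5, 0.0, 0.0]
force: [-0.3, -0.7, -0.5]
finger_gap: 0.003
```

Emit:
move_arm([
  [0, -0.005, 0, 0, 0],
  [0, -0.01, 0, 0, 0],
  [0, -0.015, 0, 0, 0],
  [0, -0.02, 0, 0, 0],
  [0, -0.025, 0, 0, 0],
  [0, -0.03, 0, 0, 0],
  [0, -0.035, 0, 0, 0],
  [0, -0.04, 0, 0, 0],
])

```text
t: 4.87
tcp_pos: [0.6613, 0.0491, 0.1609]
tool_rot: [0.866, 0.5, 0.002, 0.001]
force: [5.5, 1.5, -0.2]
finger_gap: 0.003
```

```bash
python3 st.py; python3 -c "
from h import *
snap('wrist','w2')"
```

```text
4.8667 [0.6613 0.0491 0.1609] F [ 5.52  1.54 -0.17] gap 0.002509570108749913 yawx 60.0
```

View pics/w2.png

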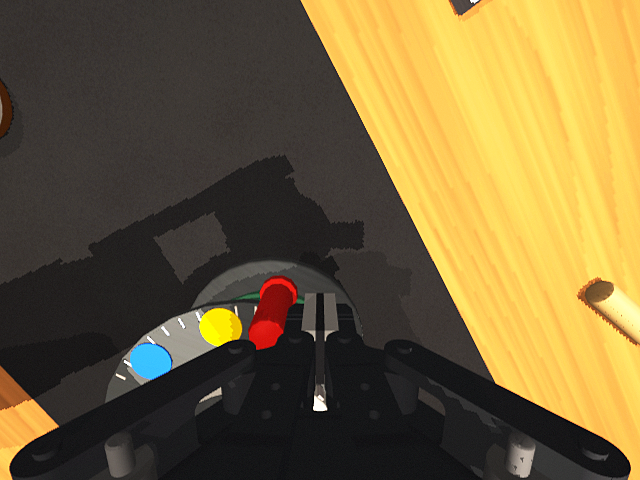

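Contact is made at about 6 N. The post is at (270,320), next to the fingers, and yellow is at (220,327). I'll keep pushing gently.

Emit:
move_arm([
  [0, -0.005, 0, 0, 0],
  [0, -0.01, 0, 0, 0],
  [0, -0.015, 0, 0, 0],
  [0, -0.02, 0, 0, 0],
  [0, -0.025, 0, 0, 0],
  [0, -0.03, 0, 0, 0],
  [0, -0.035, 0, 0, 0],
  [0, -0.04, 0, 0, 0],
])

```text
t: 5.58
tcp_pos: [0.6457, 0.057, 0.1603]
tool_rot: [0.866, 0.5, -0.0, -0.0]
force: [3.4, 1.2, 0.8]
finger_gap: -0.0
```

Emit:
move_arm([
  [0, -0.005, 0, 0, 0],
  [0, -0.01, 0, 0, 0],
  [0, -0.015, 0, 0, 0],
  [0, -0.02, 0, 0, 0],
  [0, -0.025, 0, 0, 0],
  [0, -0.03, 0, 0, 0],
  [0, -0.035, 0, 0, 0],
  [0, -0.04, 0, 0, 0],
])

```text
t: 6.25
tcp_pos: [0.6318, 0.065, 0.1602]
tool_rot: [0.866, 0.5, -0.0, -0.0]
force: [2.8, 0.0, 0.1]
finger_gap: -0.001
```

```bash
python3 st.py; python3 -c "
from h import *
snap('wrist','w3');snap('scene','s3')"
```

```text
6.25 [0.6318 0.065  0.1602] F [2.79 0.04 0.1 ] gap -0.0007056343606421046 yawx 60.0
```

View pics/s3.png

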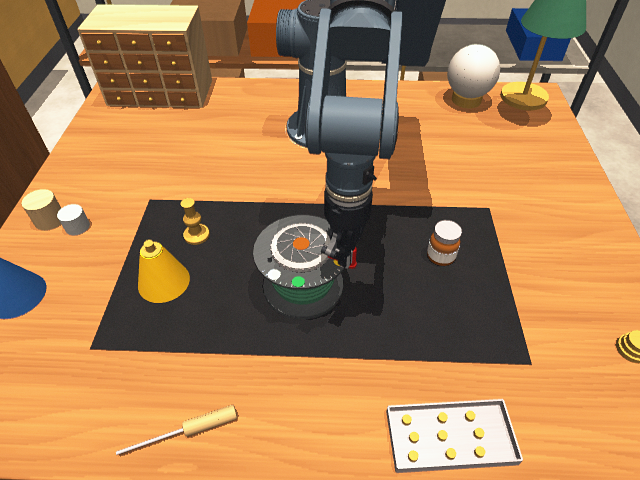

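View pics/w3.png

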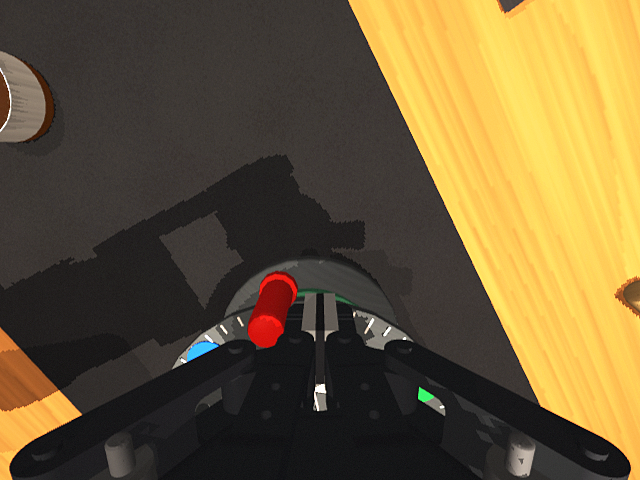

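The post has reached the yellow region, at (268,330) in the wrist view. I'll back off and rise to measure from a clear view.

Emit:
move_arm([
  [0, 0.01, 0, 0, 0],
  [0, 0.04, 0, 0, 0],
  [0, 0.08, 0, 0, 0],
  [0, 0.12, 0, 0, 0],
  [0, 0.15, -0.05, 0, 0],
  [-0.03, 0.17, -0.12, 0, 0],
  [-0.06, 0.18, -0.18, 0, 0],
  [-0.06, 0.18, -0.21, 0, 0],
])

```text
t: 7.02
tcp_pos: [0.6827, 0.0055, 0.2467]
tool_rot: [0.867, 0.499, -0.0, 0.001]
force: [0.3, -0.4, 0.1]
finger_gap: 0.001
```

Emit:
move_arm([
  [0, 0, 0, 0, 0],
  [0, 0, 0, 0, 0],
  [0, 0, 0, 0, 0],
  [0, 0, 0, 0, 0],
  [0, 0, 0, 0, 0],
  [0, 0, 0, 0, 0],
  [0, 0, 0, 0, 0],
  [0, 0, 0, 0, 0],
])

```text
t: 7.68
tcp_pos: [0.6824, 0.0084, 0.2438]
tool_rot: [0.866, 0.5, -0.0, -0.0]
force: [-0.3, 0.3, -0.6]
finger_gap: 0.002
```

```bash
python3 st.py; python3 - <<'E'
from meas import *
snap('wrist','w4'); S,M,P=meas('w4',(100,310,190,400))
im=S['im'][180:380,100:350,::-1]; cv2.imwrite('pics/w4c.png',cv2.resize(im,None,fx=3,fy=3,interpolation=2))
E
```

```text
7.6833 [0.6824 0.0084 0.2438] F [-0.28  0.27 -0.63] gap 0.0018824473941120184 yawx 60.0
yellow [190.4 247.4] [ 14  29 242] [0.5945 0.0598]
blue [148.7 272.7] [ 31  29 680] [0.5531 0.0595]
green [300.  290.5] [ 19  23 332] [ 0.6503 -0.0146]
red (array([184.83025325, 226.43394935]), array([ 156,  203,   55,   74, 1461], dtype=int32))
```

View pics/w4c.png

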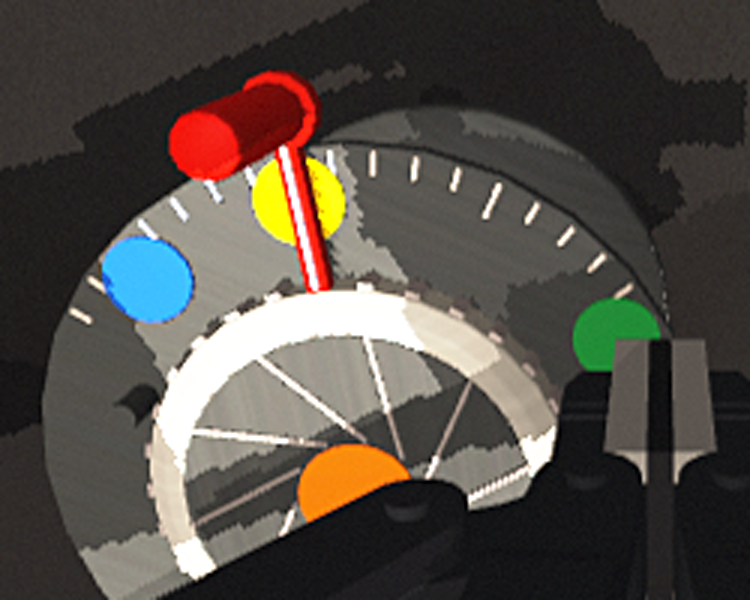

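The pointer line runs from crop (284,148) to (317,280) and crosses the yellow dot, centred at crop (299,200), almost through its middle. Next I'll put a number on the offset.

```bash
python3 - <<'E'
from meas import *
S=load('w4'); hsv=cv2.cvtColor(S['im'],cv2.COLOR_RGB2HSV)
M=masks(S,(185,215,225,280)); red=cv2.dilate(M['red']|M['red2'],np.ones((5,5)))
w=cv2.inRange(hsv,(0,0,180),(180,90,255))&red; w[:230]=0; w[273:]=0
ys,xs=np.nonzero(w); ok=abs(xs-(194.7+(ys-229.3)*.25))<3; xs,ys=xs[ok],ys[ok]; print(len(xs))
W=np.array([ray(S,x,y,.132)[:2] for x,y in zip(xs,ys)])
vx,vy,x0,y0=cv2.fitLine(W.astype(np.float32),cv2.DIST_HUBER,0,.01,.01).ravel()
d=np.array([vx,vy]); d*=np.sign(d[1]); n=np.array([-d[1],d[0]])
print('lever dir',np.degrees(np.arctan2(d[1],d[0])))
# yellow: hull of mask
S1=load('w1')
y4=masks(S,(170,225,225,270))['yellow']; cs,_=cv2.findContours(y4,0,1); h=cv2.convexHull(np.vstack([c for c in cs if cv2.contourArea(c)>15]))
el=cv2.fitEllipse(h); print(el)
for nm,Y in(('hull',ray(S,*el[0],.121)[:2]),('w1',np.array([.6010,.0571]))):
    print(nm,Y.round(4),'offset of line anticlockwise of dot, mm',(-(Y-[x0,y0])@n*1e3).round(2))
    C=np.array([.572,-.019]); print(' axis offset from line mm',((C-[x0,y0])@n*1e3).round(2))
    D=Y-C;print(' dot dir',np.degrees(np.arctan2(D[1],D[0])))
E
```

```text
121
lever dir 66.99134
((199.15811157226562, 246.24537658691406), (29.142438888549805, 31.882469177246094), 125.37535095214844)
hull [0.6011 0.0571] offset of line anticlockwise of dot, mm -3.43
 axis offset from line mm 0.44
 dot dir 69.09706411067826
w1 [0.601  0.0571] offset of line anticlockwise of dot, mm -3.49
 axis offset from line mm 0.44
 dot dir 69.13928046877801
```

The lever is about 3.4 mm clockwise of the dot's centre. A second push will go 4.4 mm past the last stop.

Emit:
move_arm([
  [0.03, 0, 0.05, 0, 0],
  [0.06, 0, 0.1, 0, 0],
  [0.06, 0, 0.15, 0, 0],
  [0.06, 0, 0.19, 0, 0],
  [0.06, 0, 0.21, 0, 0],
  [0.06, -0.02, 0.21, 0, 0],
  [0.06, -0.06, 0.21, 0, 0],
  [0.06, -0.1, 0.21, 0, 0],
])

```text
t: 8.4
tcp_pos: [0.66, 0.0488, 0.1612]
tool_rot: [0.866, 0.499, 0.001, 0.0]
force: [0.1, 0.1, 1.1]
finger_gap: 0.0
```

Emit:
move_arm([
  [0, -0.02, 0, 0, 0],
  [0, -0.04, 0, 0, 0],
  [0, -0.055, 0, 0, 0],
  [0, -0.063, 0, 0, 0],
  [0, -0.068, 0, 0, 0],
  [0, -0.073, 0, 0, 0],
  [0, -0.078, 0, 0, 0],
  [0, -0.083, 0, 0, 0],
])

```text
t: 9.07
tcp_pos: [0.6314, 0.0653, 0.1603]
tool_rot: [0.866, 0.5, 0.0, 0.0]
force: [1.1, -1.3, -1.3]
finger_gap: 0.004
```

Emit:
move_arm([
  [0, -0.003, 0, 0, 0],
  [0, -0.006, 0, 0, 0],
  [0, -0.008, 0, 0, 0],
  [0, -0.008, 0, 0, 0],
  [0, -0.008, 0, 0, 0],
  [0, -0.008, 0, 0, 0],
  [0, -0.008, 0, 0, 0],
  [0, -0.008, 0, 0, 0],
])

```text
t: 9.73
tcp_pos: [0.6284, 0.067, 0.1603]
tool_rot: [0.866, 0.5, -0.0, 0.0]
force: [1.8, -3.0, -0.6]
finger_gap: -0.002
```

Emit:
move_arm([
  [0, 0.01, 0, 0, 0],
  [0, 0.04, 0, 0, 0],
  [0, 0.08, 0, 0, 0],
  [0, 0.12, 0, 0, 0],
  [0, 0.15, -0.05, 0, 0],
  [-0.03, 0.17, -0.12, 0, 0],
  [-0.06, 0.19, -0.18, 0, 0],
  [-0.06, 0.19, -0.21, 0, 0],
])

```text
t: 10.4
tcp_pos: [0.6836, 0.0063, 0.2474]
tool_rot: [0.867, 0.499, 0.002, 0.001]
force: [0.7, 0.1, 0.6]
finger_gap: 0.003
```

Emit:
move_arm([
  [0, 0, 0, 0, 0],
  [0, 0, 0, 0, 0],
  [0, 0, 0, 0, 0],
  [0, 0, 0, 0, 0],
  [0, 0, 0, 0, 0],
  [0, 0, 0, 0, 0],
  [0, 0, 0, 0, 0],
  [0, 0, 0, 0, 0],
])

```text
t: 11.07
tcp_pos: [0.682, 0.0085, 0.2438]
tool_rot: [0.866, 0.5, -0.0, -0.0]
force: [-0.1, -0.2, 0.0]
finger_gap: -0.002
```

```bash
python3 st.py; python3 - <<'E'
from meas import *
S=snap('wrist','w5')
im=S['im'][180:380,100:350,::-1]; cv2.imwrite('pics/w5c.png',cv2.resize(im,None,fx=3,fy=3,interpolation=2))
E
```

```text
11.0667 [0.682  0.0085 0.2438] F [-0.14 -0.2   0.05] gap -0.0016523866464413428 yawx 60.0
```

View pics/w5c.png

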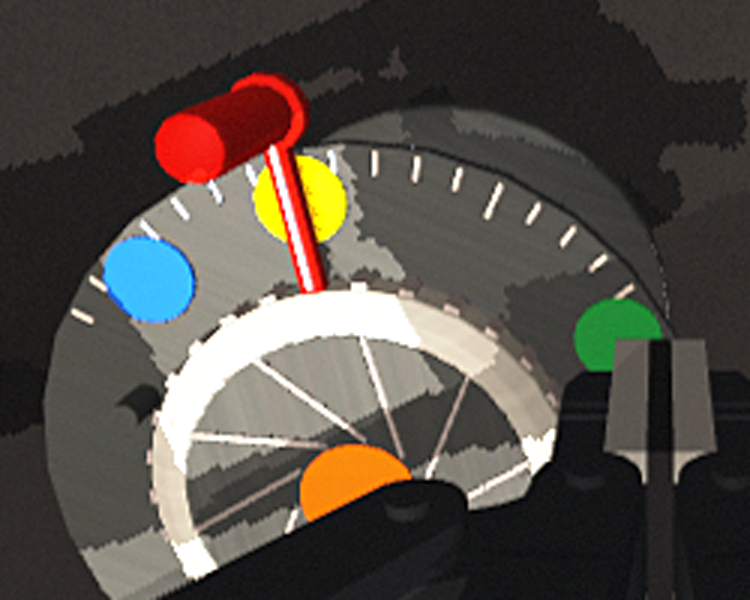

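The pointer line now runs from crop (275,148) to (310,285), a little further anticlockwise than before. I'll run the same measurement again.

```bash
cat > lv.py <<'E'
from meas import *
def lev(tag,u0,v0,sl):
    S=load(tag); hsv=cv2.cvtColor(S['im'],cv2.COLOR_RGB2HSV)
    M=masks(S,(180,215,225,280)); red=cv2.dilate(M['red']|M['red2'],np.ones((5,5)))
    w=cv2.inRange(hsv,(0,0,180),(180,90,255))&red; w[:231]=0; w[273:]=0
    ys,xs=np.nonzero(w); ok=abs(xs-(u0+(ys-v0)*sl))<3; xs,ys=xs[ok],ys[ok]
    W=np.array([ray(S,x,y,.132)[:2] for x,y in zip(xs,ys)])
    vx,vy,x0,y0=cv2.fitLine(W.astype(np.float32),cv2.DIST_HUBER,0,.01,.01).ravel()
    d=np.array([vx,vy]); d*=np.sign(d[1]); n=np.array([-d[1],d[0]])
    r=cen(masks(S,(100,175,225,320))['blue']); B=ray(S,*r[0],.121)[:2]
    print(tag,len(xs),'lever dir',np.degrees(np.arctan2(d[1],d[0])),'offset mm',-(np.array([.601,.0571])-[x0,y0])@n*1e3,'axis',(np.array([.572,-.019])-[x0,y0])@n*1e3,'blue',B)
    y=.02
lev('w4',194.7,229.3,.25); lev('w5',191.7,229.3,.256)
E
python3 lv.py
```

```text
w4 118 lever dir 66.98254 offset mm -3.490040182316644 axis 0.42523904367721727 blue [0.55310549 0.05954375]
w5 119 lever dir 68.645584 offset mm -0.8703065215496039 axis 0.16859399367849587 blue [0.55301705 0.05959371]
```

The measured offset is now 0.9 mm. I'll move the arm clear and cross-check with the fixed cameras.

Emit:
move_arm([
  [-0.05, 0, 0, 0, 0],
  [-0.13, 0, 0, 0, 0],
  [-0.21, 0, 0, 0, 0],
  [-0.29, 0, 0, 0, 0],
  [-0.37, 0, 0, 0, 0],
  [-0.45, 0, 0, 0, 0],
  [-0.53, 0, 0, 0, 0],
  [-0.61, 0, 0, 0, 0],
])

```text
t: 11.78
tcp_pos: [0.5593, -0.2042, 0.2446]
tool_rot: [0.866, 0.5, 0.0, 0.0]
force: [0.4, -0.8, 0.3]
finger_gap: -0.001
```

Emit:
move_arm([
  [-0.08, 0, 0, 0, 0],
  [-0.16, 0, 0, 0, 0],
  [-0.24, 0, 0, 0, 0],
  [-0.32, 0, 0, 0, 0],
  [-0.4, 0, 0, 0, 0],
  [-0.46, 0, 0, 0, 0],
  [-0.5, 0, 0, 0, 0],
  [-0.5, 0, 0, 0, 0],
])

```text
t: 12.45
tcp_pos: [0.4585, -0.3796, 0.2445]
tool_rot: [0.867, 0.498, -0.0, 0.001]
force: [-0.6, 1.0, -0.4]
finger_gap: -0.003
```

```bash
python3 st.py; python3 - <<'E'
from meas import *
T=snap('top','top6'); S=snap('scene','s6')
a=cv2.resize(T['im'][155:285,245:385,::-1],(560,520),interpolation=2); cv2.imwrite('pics/top6c.png',a)
C=np.array([.5717,-.019]);
for S,t in((T,'top'),(S,'scene')):
    print(t,'predicted pointer at dot angle 69.1:',np.round(proj(S,[*(C+.08*np.array([np.cos(1.206),np.sin(1.206)])),.132]),1))
E
```

```text
12.45 [ 0.4585 -0.3796  0.2445] F [-0.57  0.97 -0.44] gap -0.002923117473569811 yawx 59.7
top predicted pointer at dot angle 69.1: [272.6 202.4]
scene predicted pointer at dot angle 69.1: [339.8 257. ]
```

View pics/top6.png

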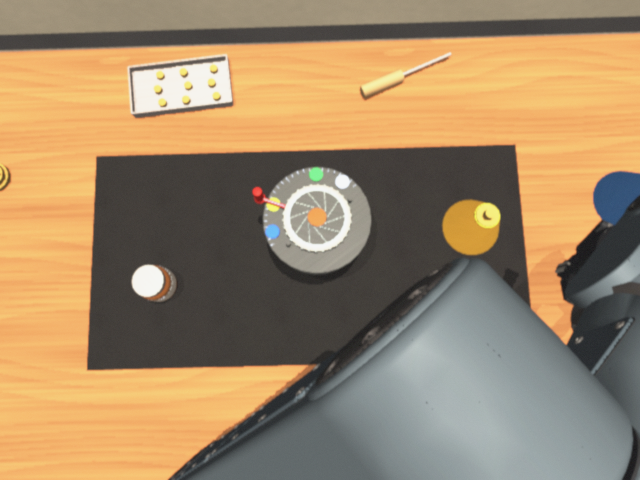

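View pics/top6c.png

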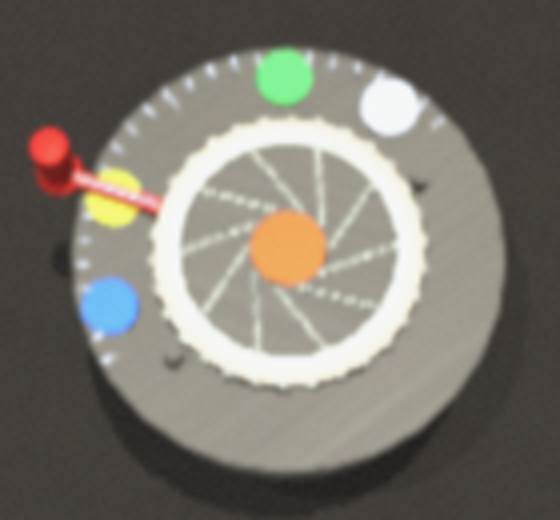

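View pics/s6.png

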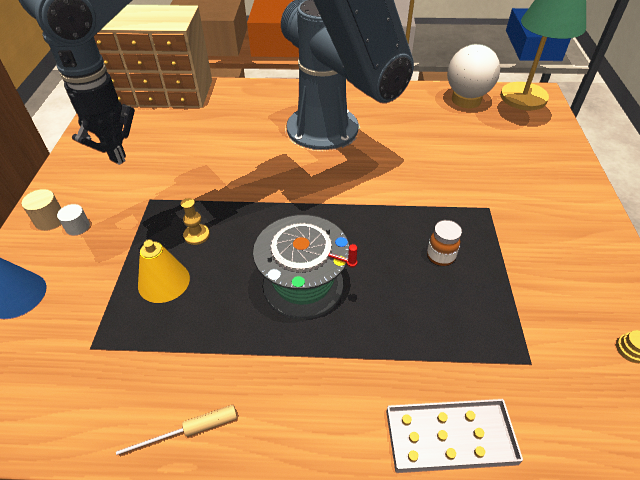

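The top view has the pointer at about (273,202.8), against (272.6,202.4) predicted for a lever exactly over the dot, so the two views agree. The shade, stem and jar look unmoved in the scene view. I'm handing in.

```bash
python3 -c "
from station import manip
print(manip.sign_off())"
```

```text
the job is handed in; nothing more can be done
None
```

I pushed the red post anticlockwise with closed fingertips in two gentle passes, then moved the arm well clear and handed the job in at about 12.5 s. The force readings between moves peaked at about 6 N.

- **Pointer:** After the second push, the wrist camera put the pointer line 0.9 mm from the yellow dot's centre; the limit is 7 mm. It was 3.5 mm short after the first push.
- **Cross-check:** With the arm clear, the top view agreed to within about half a pixel, roughly 1 mm.
- **Scene camera:** At the start it read the yellow dot's angle about 5 degrees higher than the other two views. I trusted the top and wrist views, which matched each other.
- **Shade, stem and jar:** They look upright and unmoved in the final scene view; I judged this by eye and did not measure it.

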